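Balance the tube photometer with the tuning tool

TASK

With its blank tube in the well, the photometer's meter reads low. Take the yellow plastic tuning tool out of the blue tool rack, feel its blade gently into the slot of the white balance trimmer and turn the trimmer with it until the red needle stands in the green band, never running the needle to an end of its scale nor bearing hard on the photometer with the tool. Then set the tool back upright and fully home in the rack hole it came from, and leave the other things on the bench where they are.

Things in the scene. Friction and masses are not known exactly. Their poses are not given: they have to be found in the camera images.
- photometer: Tube photometer, white case 200 x 250 x 75 mm high, fixed. Origin: centre of its underside; x from its front to its back, y to its left, z up. On its dark deck, (x, y) in mm: black meter x -22..70, y -20..105, top 100 mm above the bench; blank tube at (55, -70), top 125; knob at (-60, 75), top 93; black guide tube of the trimmer at (-55, -70), 27 mm across, top 94.
- trimmer (a point): Centre of the mouth of the trimmer's guide tube (bore 17 mm), 94 mm above the bench. In the tube, 3 to 12 mm below the mouth, is the top of the white trimmer screw, a 14 mm disc with a slot 3.4 mm wide, 4 mm deep right across. Its depth is not reported, nor the slot's direction (up to 60 degrees either way from the photometer's x at the start): feel or look. 20 N from the tool harms it.
- needle (a joint): Reading of the meter's red needle, rad: 0 in the middle of the green band (-0.08 to 0.08), negative is low (to the photometer's left). Starts at -0.70 to -0.29; scale ends at -0.9 and 0.9, where the screw has its stops. Turning the screw 1 rad clockwise seen from above raises it 0.6 rad. The screw needs about 0.025 N m and stays where it is left.
- tool_tip (a point): Blade end of the yellow plastic tuning tool, on the tool's axis. z points along the tool from blade to handle, x along the blade's width. Blade 10 mm wide (x), 2 mm thick (y), 10 mm long, square-ended; then a round shank of 8 mm; at 58 mm from the tip the handle begins with a flat shoulder; whole tool 128 mm, 21 to 42 g.
- tool_handle (a point): Middle of the tuning tool's handle, 93 mm from the blade end, same axes. The handle is 16 mm square (sides along x and y) and 70 mm long. At the start the tool stands upright, blade down, in one of the rack's holes, its shoulder resting on the rack's top, the handle 75 to 145 mm above the bench.
- tool_rack: Blue tool rack, 70 x 220 x 75 mm high, fixed. Origin: centre of its underside, z up. Its 18 mm thick top has three 14 mm holes at y = -70, 0 and 70 mm on its centre line. The tuning tool, a red screwdriver and a green tube brush stand in them in any order, reaching at most 145 mm above the bench.
- pipette: Black and green pipette, 220 mm long, 32 mm high, lying loose on the bench near the robot; origin at its middle underneath. To be left alone.
- tip_box: Blue pipette tip box with clear lid, 82 x 122 x 85 mm high, loose behind the rack; origin at the centre of its underside. To be left alone.
- reagent: Amber reagent bottle, 64 mm across, 145 mm high, loose to the left; origin at the centre of its underside. To be left alone.
- dropper: White dropper bottle, 42 mm across, 105 mm high, loose on the right; origin at the centre of its underside. To be left alone.
- timer: White bench timer, 70 x 60 x 28 mm, loose on the right; origin at the centre of its underside. To be left alone.
- driver: Red-handled steel screwdriver standing in the tool rack, handle 23 mm across, top 137 mm above the bench; origin at its tip. To be left alone.
- tube_brush: Green-handled tube brush standing in the tool rack, handle 12 mm across, top 139 mm above the bench; origin at its lower end. To be left alone.
- needle_tip (a point): Point near the free end of the red needle, 57 mm from its pivot; it points to the back of the photometer (x) when the needle stands in the middle of the green band.
- tuning_tool: The whole tuning tool; its pose is that of its blade end, with the same axes.
Things that resemble listed ones, but are neither listed nor needed, are in the scene too. Of the things that look like the tuning_tool, the smaller one is meant.

How it is judged:
By the outcome, as a careful person would: the job done as asked, in the order asked, and still so for the second after the job is handed in, with the robot touching nothing.
It also fails if it takes over 69 s, if anything falls off the work surface, if the arm or the gripper's body presses on something with over 40 N, if the wrist force passes 120 N, or if a joint passes its speed limit or range.

ROBOT

A 6-joint arm with a two-finger parallel gripper is mounted at the origin on the work surface. World frame = base frame: x ahead of the robot, y to its left, z up, the work surface at z = 0. Lengths are in m, angles in rad, forces in N, time in s.
With the tool pointing down it reaches from about 0.4 to 0.825 m from the base axis. Payload 7 kg.
Tool frame: the origin (TCP) lies at the very end of the fingers, on their centre line; the grasp point (between the pads) lies 19 mm behind it; x points along the fingers, y is the direction in which the jaws open and shut, and the axes are right-handed (so a half turn about x gives the same grasp; the last joint's range is limited). The gripper opens to 88 mm and grips with 3 to 60 N. Pads are 19 mm wide; open, the fingers measure 130 mm over their backs; the gripper's body (78 mm by 193 mm) begins 47 mm behind the grasp point.
Start: joints at [-0.966, 0.359, 0.012, 0, -1.224, -0.288], TCP at [0.21, -0.641, 0.227] pointing down, gripper open.
Joint ranges: [-3.07, 3.07], [-1.43, 2.12], [-1.02, 1.25], [-3.03, 1.67], [-3.05, -0], [-3.03, 3.03]. Speed limits (rad/s): [2.39, 2.39, 3.01, 3.14, 3.14, 3.14].

INTERFACE

Orientations are given as [roll, pitch, yaw] about the fixed x, y, z axes, in that order (R = Rz(yaw) Ry(pitch) Rx(roll)).
In Python, from station import arm gives the robot as it stands.
- The arm moves only by the shell command python3 -m inch 'ROWS' [OPENING] [FORCE]. ROWS is text: rows parted by semicolons, each of 6 numbers parted by spaces: the shift along the world's x, y, z in units of 30 mm (1.0 is 30 mm), then the turn, a rotation vector about the world's x, y, z in units of 5 degrees (1.0 is 5 degrees). In form: dx dy dz wx wy wz; .... A call has 1 to 12 rows; each row shifts and turns the commanded pose from where the row before left it; what a row does not reach is not made up. A row lasts 1/8 s, in which the tool goes at most 62.5 mm and 10.7 degrees, less where a joint would pass 70% of its speed; a pose out of reach is approached as far as the arm can. A call is refused whole if a number of a shift passes 1 or a number of a turn 1, either way. A call with a gripper value outside its range is refused whole. OPENING is the opening, from 0 (shut) to 1 (fully open), set as the call begins (- or left out, the last holds). The fingers move at their own pace and stop on an object; FORCE is the grip in N (left out, the last holds). Time passes only in rows, so rows that do not move let the fingers close. It gives the time, the measured TCP pose, the force and the opening at its end, in the units of the state.
- arm.get_state(): the state, without advancing time (a new reading comes with each control period).
- arm.grab_frame(name): name is "scene" or "top"; returns a dict with "frame" (420x560x3 uint8, red, green, blue), "range_z" (420x560 float32, m along the optical axis (not along the pixel's ray), 0 where there is no reading), "mtx" (3x3 intrinsics, pixels), "pose" (4x4, takes a point from camera to world coordinates). Camera axes: x right, y up, looking along -z (the intrinsics and any distortion apply to the point x, -y, -z); pixel columns grow to the right and rows downward; lengths in m; the calibration is good to about 2 mm. A picture is of the moment at which its call begins.
- arm.job_done(): hands the job in, once; it reports no verdict.
Trained networks look in a picture, given as the dict that the camera call returned (one of the last four; its "shot" number tells which), for a name from the list of things; names that differ only in an ending like _2 or _b are one class to them, and where a whole thing is asked for, a point or a joint stands for the part that bears it (a point fixed in the world has none). Each returns a list of dicts, best first, with "confidence" (0 to 1); they miss things now and then, are a little off and sometimes report something else, mostly with a low value. They report only what shows in the picture. A call takes as long as a camera call. They do not tell look-alikes from the thing itself.
- arm.search_frame(picture, target): "extent" ([centre column, centre row, width, height] as shares, 0 to 1, of the picture: columns of its width, rows of its height, round what is visible of it).
- arm.masks_of(picture, target): "mask" (420x560 bool, what is visible of it) and "extent" ([centre column, centre row, width, height] as shares, 0 to 1, of the picture: columns of its width, rows of its height, round what is visible of it).
- arm.place_of(picture, target): "position" ([column, row] as shares, 0 to 1, of the picture: columns of its width, rows of its height: a listed point, or the origin of a listed thing).
The state is a dict: "t": time; "q": joint angles; "qd": joint speeds; "joint_efforts": joint torques, N m; "eef_pos": TCP position; "ee_rot": TCP orientation; "force": force on the tool from outside, world axes, zero at the start; "moment": the same for the moment, N m; "width": finger opening in m.
Only numpy, scipy, OpenCV 4.12 (cv2) and the standard library are available. Lean on these libraries where they do the work, as an engineer would, in place of code of your own. Each camera call takes 0.05 s, during which the arm holds its last target. There are 200 camera calls.

## Working session

There is one attempt and no reset: what is moved stays moved. The work goes in short steps, Python scripts to look and compute and a shell command to move; the robot and the scene stay as the last step left them, time stands still between calls to the robot, and variables do not carry over. Pictures are saved under pics/ and viewed, about 8 in all and at most 12, crops included, and the job is handed in when it is done.

```bash
ls; mkdir -p pics
cat > h.py <<'E'
import numpy as np, cv2
from station import arm
def pw(p,c,r,z=None):
    """pixel -> world, by depth or on plane z"""
    K=np.array(p["mtx"]);T=np.array(p["pose"])
    d=np.array([(c-K[0,2])/K[0,0],-(r-K[1,2])/K[1,1],-1.])
    if z is None:
        D=p["range_z"][int(round(r)),int(round(c))]; return T[:3,:3]@(d*D)+T[:3,3]
    w=T[:3,:3]@d; s=(z-T[2,3])/w[2]; return T[:3,3]+s*w
def proj(p,X):
    K=np.array(p["mtx"]);T=np.array(p["pose"])
    c=T[:3,:3].T@(np.array(X)-T[:3,3]); c=c*[1,-1,-1]; u=K@c; return u[:2]/u[2]
def save(p,n,crop=None,s=1):
    im=p["frame"][:,:,::-1]
    if crop: c0,r0,c1,r1=crop; im=im[r0:r1,c0:c1]
    if s!=1: im=cv2.resize(im,None,fx=s,fy=s,interpolation=cv2.INTER_CUBIC)
    cv2.imwrite("pics/"+n,im)
E
python3 - <<'E'
from h import *
np.set_printoptions(precision=4,suppress=True)
s=arm.get_state();print(s)
a=arm.grab_frame("scene");b=arm.grab_frame("top")
for p in(a,b): print(p["mtx"],p["pose"], [k for k in p])
im=np.vstack([a["frame"],b["frame"]])
save(a,"a.png");save(b,"b.png")
for n,p in(("scene",a),("top",b)):
  for t in["tuning_tool","tool_handle","trimmer","photometer","tool_rack","driver","tube_brush","needle_tip"]:
    for d in arm.place_of(p,t)[:3]:
      print(n,t,np.round(np.array(d["position"])*[560,420],1),round(d["confidence"],2))
E
```

```text
pics
{'t': 0.0, 'q': array([-0.9659,  0.3594,  0.0111, -0.0003, -1.2241, -0.2881]), 'qd': array([-0.0011, -0.0004, -0.0001,  0.0014, -0.0004,  0.0023]), 'joint_efforts': array([  0.0025, -58.2711,  29.3062,   6.9972,   0.0069,  -0.0001]), 'eef_pos': array([ 0.2101, -0.641 ,  0.2256]), 'ee_rot': array([1.6729, 1.5691, 1.9895]), 'force': array([-0.2573,  0.5453, -0.4191]), 'moment': array([ 0.0241, -0.0131,  0.0446]), 'width': 0.08755329964325703}
[[434.7789   0.     278.7512]
 [  0.     434.7789 208.4226]
 [  0.       0.       1.    ]] [[ 0.7298 -0.5175  0.4467  1.0778]
 [ 0.6836  0.5532 -0.4761 -0.5046]
 [-0.0007  0.6529  0.7575  0.968 ]
 [ 0.      0.      0.      1.    ]] ['frame', 'range_z', 'mtx', 'pose', 'shot']
[[379.5975   0.     279.1221]
 [  0.     379.5975 213.7181]
 [  0.       0.       1.    ]] [[ 0.0261  0.9975 -0.0654  0.4871]
 [-0.9997  0.0258 -0.0053  0.0288]
 [-0.0036  0.0655  0.9978  1.3968]
 [ 0.      0.      0.      1.    ]] ['frame', 'range_z', 'mtx', 'pose', 'shot']
scene tuning_tool [210.  248.5] 0.74
scene tuning_tool [195.6 246. ] 0.67
scene tuning_tool [210.6 268.1] 0.45
scene tool_handle [186.4 212.7] 0.88
scene tool_handle [208.  247.7] 0.72
scene trimmer [298.3 195.9] 0.81
scene photometer [327.4 212.6] 0.77
scene tool_rack [193.7 292.9] 0.93
scene tool_rack [210.8 269.5] 0.19
scene driver [201.7 354.2] 0.74
scene driver [174.9 308.3] 0.61
scene tube_brush [191.8 285.8] 0.4
top tuning_tool [339.6 229.9] 0.53
top tuning_tool [326.5 256.2] 0.53
top tuning_tool [336.8 172.9] 0.48
top tool_handle [150.3 226.8] 0.73
top tool_handle [335.2 256.8] 0.63
top tool_handle [343.7 232.6] 0.51
top trimmer [250.3 212.9] 0.58
top photometer [240.5 199.8] 0.68
top photometer [153.2 223.5] 0.47
top tool_rack [359.2 225.8] 0.91
top tube_brush [357.8 224.9] 0.52
top needle_tip [252.8 213.3] 0.33
```

View pics/a.png

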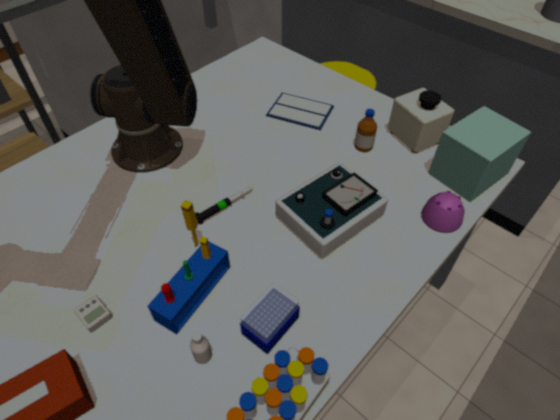

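View pics/b.png

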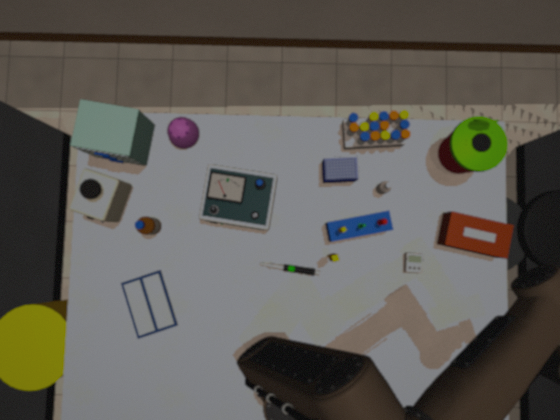

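```bash
cat > m.py <<'E'
from h import *
np.set_printoptions(precision=4,suppress=True)
a=arm.grab_frame("scene");b=arm.grab_frame("top")
def cloud(p,m):
    r,c=np.nonzero(m&(p["range_z"]>0));K=p["mtx"];T=np.array(p["pose"]);D=p["range_z"][r,c]
    P=np.c_[(c-K[0,2])/K[0,0]*D,-(r-K[1,2])/K[1,1]*D,-D]; return P@T[:3,:3].T+T[:3,3]
for n,p in(("scene",a),("top",b)):
  H=cv2.cvtColor(p["frame"],cv2.COLOR_RGB2HSV)
  yel=(H[...,0]>18)&(H[...,0]<34)&(H[...,1]>150)&(H[...,2]>60)
  k,l,st,ce=cv2.connectedComponentsWithStats(yel.astype(np.uint8))
  for i in range(1,k):
    if 8<st[i,4]<600:
      P=cloud(p,l==i)
      if len(P)>3 and P[:,0].mean()<.65: print(n,"yellow",ce[i],st[i],np.median(P,0),"ztop",P[:,2].max(), "topmean",P[P[:,2]>P[:,2].max()-.008].mean(0))
  for t,lo,hi in(("tool_rack",.068,.082),("photometer",.068,.082)):
    for d in arm.masks_of(p,t)[:1]:
      P=cloud(p,d["mask"]);Q=P[(P[:,2]>lo)&(P[:,2]<hi)]
      R=cv2.minAreaRect((Q[:,:2]*1000).astype(np.float32))
      print(n,t,d["confidence"],len(Q),R)
E
python3 m.py
python3 - <<'E'
from h import *
a=arm.grab_frame("scene");b=arm.grab_frame("top")
A=cv2.resize(a["frame"][180:340,130:400],None,fx=2.9,fy=2.9,interpolation=2)
B=cv2.resize(b["frame"][155:285,190:400],None,fx=3.73,fy=3.73,interpolation=2)
save(dict(frame=A),"c.png");
save(dict(frame=B),"d.png")
E
```

```text
scene yellow [189.0033 217.8534] [181 200  17  45 307] [ 0.438  -0.1517  0.1292] ztop 0.17521540118526668 topmean [ 0.4324 -0.1499  0.1717]
scene yellow [204.5    247.0156] [200 237  10  21 128] [ 0.5315 -0.1826  0.1198] ztop 0.14666028066620518 topmean [ 0.5278 -0.1801  0.1426]
scene photometer 0.96 3182 ((633.4586181640625, 180.7684783935547), (250.86099243164062, 200.7673797607422), 82.28206634521484)
top yellow [342.3889 229.1667] [340 227   6   5  18] [ 0.5242 -0.1749  0.1435] ztop 0.1484870453576681 topmean [ 0.5244 -0.1763  0.1449]
top yellow [333.907  258.2558] [330 255   9   7  43] [ 0.4295 -0.1446  0.1724] ztop 0.1784016894636673 topmean [ 0.428  -0.1472  0.174 ]
top tool_rack 0.68 1134 ((540.3225708007812, -247.66018676757812), (69.86347198486328, 220.78001403808594), 12.33846664428711)
top photometer 0.87 2721 ((631.9344482421875, 181.0321044921875), (249.1221923828125, 199.54928588867188), 82.42431640625)
```

View pics/c.png

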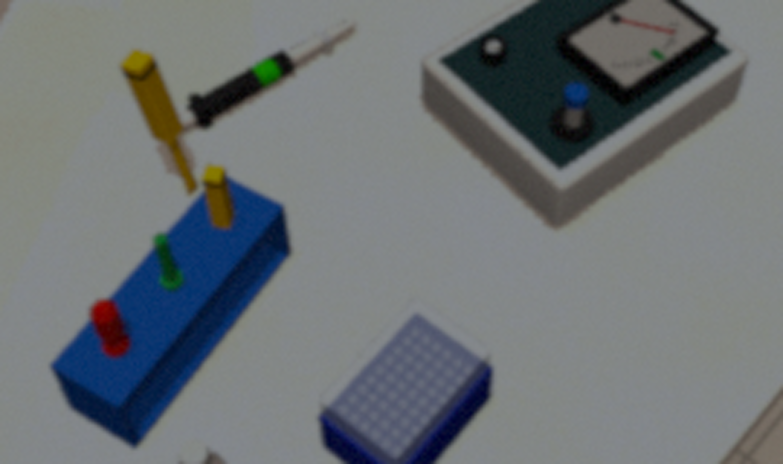

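View pics/d.png

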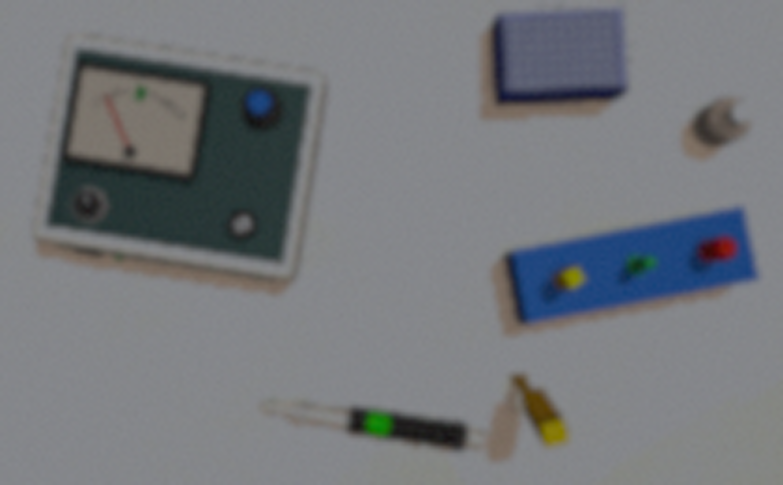

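Run:
```python
from h import *
from scipy.spatial.transform import Rotation as Ro
np.set_printoptions(precision=4,suppress=True)
s=arm.get_state();print(Ro.from_euler('xyz',s["ee_rot"]).as_matrix())
a=arm.grab_frame("scene");b=arm.grab_frame("top")
for n,p in(("s",a),("t",b)):
  print(n,proj(p,[.569,.1188,.094]),proj(p,[.5255,-.1785,.145]))
A=cv2.resize(a["frame"][225:262,190:222],None,fx=12,fy=12,interpolation=0)
B=cv2.resize(b["frame"][215:245,327:359],None,fx=12,fy=12,interpolation=0)
C=cv2.resize(a["frame"][180:212,285:317],None,fx=12,fy=12,interpolation=0)
C=np.clip(C.astype(int)*2,0,255).astype(np.uint8)
im=np.zeros((444,1152,3),np.uint8)
for i,x in enumerate((A,B,C)): im[:x.shape[0],i*384:i*384+384]=x
save(dict(frame=cv2.resize(im,None,fx=.69,fy=.69)),"e.png")
```

```text
[[-0.     -0.3116  0.9502]
 [ 0.      0.9502  0.3116]
 [-1.      0.0001 -0.    ]]
s [299.1013 194.6628] [202.6373 238.5745]
t [254.9257 214.1017] [343.6687 228.6008]
```

View pics/e.png

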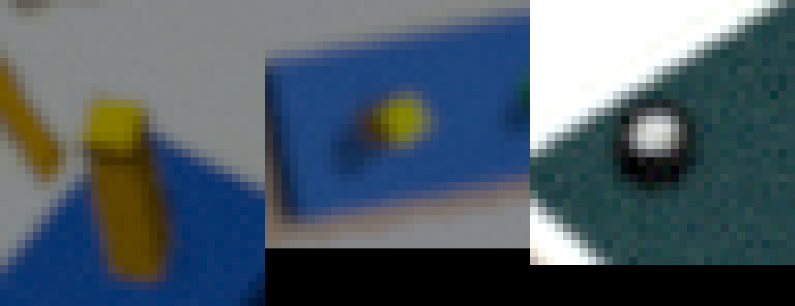

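The look-alikes are the larger yellow tool standing on the bench, at scene (188,215) and top (334,258), with its top at 175 mm, and the yellow handle in the rack, at scene (205,247) and top (343,229), with its top at 145 mm. The rack one is smaller and fits the description, so I'm taking that one.

```bash
python3 -m inch '.457 .67 0 0 0 1;.457 .67 0 0 0 1;.457 .67 0 0 0 1;.457 .67 0 0 0 1;.457 .67 0 0 0 1;.457 .67 0 0 0 1;.457 .67 0 0 0 1;.457 .67 0 0 0 1;.457 .67 0 0 0 1;.457 .67 0 0 0 1;.457 .67 0 0 0 1;.457 .67 0 0 0 1' 0.5 20
python3 -m inch '.457 .67 0 0 0 1;.457 .67 0 0 0 1;.457 .67 0 0 0 1;.457 .67 0 0 0 1;.457 .67 0 0 0 1;.457 .67 0 0 0 1;.457 .67 0 0 0 1;.457 .67 0 0 0 1;.457 .67 0 0 0 1;.457 .67 0 0 0 1;.457 .67 0 0 0 1;0 0 0 0 0 0'
cat > st.py <<'E'
from h import *
from scipy.spatial.transform import Rotation as Ro
np.set_printoptions(precision=4,suppress=True)
s=arm.get_state();R=Ro.from_euler('xyz',s["ee_rot"]).as_matrix()
print("t",round(s["t"],2),"p",s["eef_pos"],"q",s["q"],"jawaz",np.degrees(np.arctan2(R[1,1],R[0,1])),"fing",R[:,0],"F",s["force"],"M",s["moment"],"w",s["width"])
E
python3 st.py
```

```text
t: 2.9
eef_pos: [0.3752, -0.3995, 0.2268]
ee_rot: [-1.853, 1.57, -0.486]
force: [0.1, 1.1, -0.3]
width: 0.0442
t: 4.4
eef_pos: [0.5263, -0.1781, 0.2265]
ee_rot: [-2.225, 1.571, 0.101]
force: [-0.2, -0.4, -0.1]
width: 0.0437
t 4.4 p [ 0.5263 -0.1781  0.2265] q [ 0.0262  0.1629 -0.2543 -0.     -1.1534  0.7291] jawaz -136.72905533562897 fing [ 0.0001  0.     -1.    ] F [-0.1788 -0.3513 -0.1386] M [-0.0382  0.2209  0.0269] w 0.0436976076872924
```

```bash
python3 -m inch '0 0 -.9 0 0 0;0 0 -.9 0 0 0;0 0 -.9 0 0 0;0 0 -.9 0 0 0;0 0 -.75 0 0 0;0 0 0 0 0 0'
python3 -m inch '0 0 0 0 0 0;0 0 0 0 0 0;0 0 0 0 0 0;0 0 0 0 0 0;0 0 0 0 0 0' 0 25
python3 st.py
```

```text
t: 5.15
eef_pos: [0.524, -0.1795, 0.0947]
ee_rot: [0.786, 1.567, 3.108]
force: [-0.6, 0.4, 1.0]
width: 0.0438
t: 5.78
eef_pos: [0.526, -0.1792, 0.0968]
ee_rot: [-2.597, 1.57, -0.273]
force: [-0.8, 0.9, 5.8]
width: 0.0175
t 5.78 p [ 0.526  -0.1792  0.0968] q [ 0.0243  0.2845 -0.4234  0.0004 -0.8618  0.7289] jawaz -136.8298348016565 fing [ 0.0011 -0.0003 -1.    ] F [-0.8259  0.8841  5.7854] M [0.2417 0.5567 0.043 ] w 0.01749680411879099
```

```bash
python3 -m inch '0 0 0 0 0 0;0 0 0 0 0 0;0 0 .2 0 0 0;0 0 .4 0 0 0;0 0 .8 0 0 0;0 0 .9 0 0 0;0 0 .9 0 0 0;0 0 .9 0 0 0;0 0 .3 0 0 0;0 0 0 0 0 0'
python3 st.py
python3 - <<'E'
from h import *
a=arm.grab_frame("scene");b=arm.grab_frame("top")
A=cv2.resize(a["frame"][170:270,160:260],None,fx=5,fy=5,interpolation=2)
save(dict(frame=np.clip(A*1.6,0,255).astype(np.uint8)),"f.png")
s=arm.get_state()["eef_pos"]
print(proj(a,s),proj(a,s-[0,0,.079]))
E
```

```text
t: 7.02
eef_pos: [0.5257, -0.179, 0.2285]
ee_rot: [-2.114, 1.57, 0.209]
force: [-0.8, -0.2, -0.3]
width: 0.0173
t 7.03 p [ 0.5257 -0.179   0.2285] q [ 0.0242  0.1605 -0.2525 -0.0002 -1.1567  0.7289] jawaz -136.85485662360998 fing [ 0.0011  0.0002 -1.    ] F [-0.7821 -0.1602 -0.3221] M [-0.022   0.1152  0.0109] w 0.017286622685446652
[197.38966636 216.30934627] [202.1736449  237.76793685]
```

View pics/f.png

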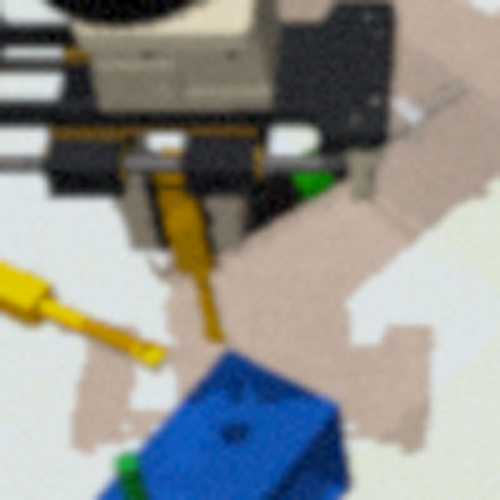

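```bash
cat > w.py <<'E'
from h import *
import sys
np.set_printoptions(precision=1,suppress=True,linewidth=150)
n=int(sys.argv[1]) if len(sys.argv)>1 else 3
ps=[arm.grab_frame("scene") for _ in range(n)]
f=np.mean([p["frame"].astype(float) for p in ps],0)
s=arm.get_state()["eef_pos"]
mmpp=np.linalg.norm(ps[0]["pose"][:3,3]-s)/ps[0]["mtx"][0,0]*1000
from_scale=[]
for d in (55,60,64,68,72,74,76,78,79,80,81,82,84):
    u,v=proj(ps[0],s-[0,0,(d-0)/1000]); r=int(round(v)); c0=int(round(u))
    seg=f[r,c0-12:c0+13]; yel=np.minimum(seg[:,0],seg[:,1])-seg[:,2]   # yellowness
    base=np.median(np.r_[yel[:5],yel[-5:]]); y=np.clip(yel-base,0,None); y[y<8]=0
    print(d,"row",r,"col",round(float(u),1),"sum/peak mm",round(y.sum()/max(y.max(),1)*mmpp,1),"cen",round(float((y*np.arange(c0-12,c0+13)).sum()/max(y.sum(),1)),2),y[4:21])
E
python3 w.py
```

```text
55 row 232 col 200.8 sum/peak mm 5.8 cen 201.1 [ 0.   0.   0.   0.   0.   0.  10.3 30.  59.7 40.7 13.   0.   0.   0.   0.   0.   0. ]
60 row 233 col 201.1 sum/peak mm 6.2 cen 201.47 [ 0.   0.   0.   0.   0.   0.   0.  22.5 54.5 52.5 19.8  0.   0.   0.   0.   0.   0. ]
64 row 234 col 201.3 sum/peak mm 6.4 cen 201.66 [ 0.   0.   0.   0.   0.   0.   0.  23.3 52.  59.  26.   8.   0.   0.   0.   0.   0. ]
68 row 235 col 201.5 sum/peak mm 6.2 cen 201.79 [ 0.   0.   0.   0.   0.   0.  20.3 48.3 62.7 30.3 11.   0.   0.   0.   0.   0.   0. ]
72 row 236 col 201.8 sum/peak mm 7.0 cen 202.05 [ 0.   0.   0.   0.   0.   0.  18.8 44.8 64.2 48.5 22.2  0.   0.   0.   0.   0.   0. ]
74 row 237 col 201.9 sum/peak mm 7.4 cen 202.16 [ 0.   0.   0.   0.   0.   0.  16.  35.  53.7 47.  24.   0.   0.   0.   0.   0.   0. ]
76 row 237 col 202.0 sum/peak mm 7.4 cen 202.16 [ 0.   0.   0.   0.   0.   0.  16.  35.  53.7 47.  24.   0.   0.   0.   0.   0.   0. ]
78 row 238 col 202.1 sum/peak mm 12.0 cen 198.6 [ 0.   0.   0.   0.   0.   0.  10.  19.3 21.3 20.  15.   0.   0.   0.   0.   0.   0. ]
79 row 238 col 202.2 sum/peak mm 12.0 cen 198.6 [ 0.   0.   0.   0.   0.   0.  10.  19.3 21.3 20.  15.   0.   0.   0.   0.   0.   0. ]
80 row 238 col 202.2 sum/peak mm 12.0 cen 198.6 [ 0.   0.   0.   0.   0.   0.  10.  19.3 21.3 20.  15.   0.   0.   0.   0.   0.   0. ]
81 row 238 col 202.3 sum/peak mm 12.0 cen 198.6 [ 0.   0.   0.   0.   0.   0.  10.  19.3 21.3 20.  15.   0.   0.   0.   0.   0.   0. ]
82 row 239 col 202.4 sum/peak mm 4.8 cen 190.83 [0. 0. 0. 0. 0. 0. 0. 0. 0. 0. 0. 0. 0. 0. 0. 0. 0.]
84 row 239 col 202.5 sum/peak mm 4.8 cen 190.83 [0. 0. 0. 0. 0. 0. 0. 0. 0. 0. 0. 0. 0. 0. 0. 0. 0.]
```

Run:
```python
from h import *
np.set_printoptions(precision=0,suppress=True,linewidth=180)
out=[]
for n,N in(("scene",8),("top",8)):
  ps=[arm.grab_frame(n) for _ in range(N)]
  f=np.mean([p["frame"].astype(float) for p in ps],0)
  u,v=proj(ps[0],[.569,.1188,.087]);print(n,u,v)
  r,c=int(round(v)),int(round(u))
  print(f[r-6:r+7,c-7:c+8].mean(2))
  x=f[r-10:r+11,c-10:c+11]
  out.append(cv2.resize(np.clip(x*1.6,0,255).astype(np.uint8),(400,400),interpolation=2))
  for t in("trimmer",):
    for d in arm.place_of(ps[-1],t)[:1]: print(np.array(d["position"])*[560,420],d["confidence"])
save(dict(frame=np.hstack(out)),"g.png")
```

```text
scene 299.0126349563663 196.3917865749488
[[133. 136. 137. 133. 126. 108.  85.  62.  44.  35.  31.  33.  32.  32.  32.]
 [137. 137. 130. 111.  89.  65.  44.  34.  29.  29.  30.  30.  32.  32.  32.]
 [133. 124. 106.  74.  48.  33.  24.  24.  25.  24.  24.  27.  30.  32.  32.]
 [106.  82.  61.  41.  26.  26.  38.  48.  54.  45.  28.  22.  28.  31.  32.]
 [ 66.  43.  34.  24.  17.  38.  71.  89.  97.  86.  56.  25.  24.  30.  32.]
 [ 38.  32.  28.  20.  24.  59.  97. 113. 118. 111.  78.  36.  21.  28.  30.]
 [ 30.  29.  27.  19.  28.  67. 103. 112. 110.  98.  67.  32.  22.  28.  30.]
 [ 31.  29.  26.  14.  22.  53.  86.  96.  94.  78.  50.  22.  18.  28.  32.]
 [ 31.  29.  23.  15.  10.  25.  46.  52.  52.  43.  26.  12.  17.  27.  30.]
 [ 30.  30.  25.  18.   8.   9.  11.  12.  13.  11.   8.  11.  19.  27.  32.]
 [ 30.  30.  29.  19.   7.   7.   7.   7.   7.   9.   7.  11.  21.  29.  34.]
 [ 28.  29.  29.  22.  14.  11.  11.   8.   7.  10.  10.  17.  24.  30.  31.]
 [ 30.  28.  30.  28.  24.  19.  16.  15.  15.  14.  19.  24.  29.  30.  31.]]
[300. 196.] 0.74
top 255.06160432238076 214
[... 151 characters left out ...]
55. 55. 53. 50. 47. 41. 42. 47. 51. 55. 56. 56. 56.]
 [54. 55. 55. 52. 48. 43. 40. 38. 42. 46. 51. 55. 57. 58. 57.]
 [55. 56. 54. 49. 45. 43. 43. 42. 43. 47. 51. 56. 58. 58. 59.]
 [55. 55. 51. 48. 54. 64. 63. 54. 48. 48. 52. 57. 59. 59. 58.]
 [55. 53. 49. 50. 69. 88. 84. 63. 48. 49. 54. 57. 60. 61. 59.]
 [54. 53. 48. 49. 74. 98. 96. 70. 49. 50. 54. 59. 62. 62. 61.]
 [55. 53. 47. 46. 66. 90. 92. 68. 48. 50. 56. 60. 63. 63. 63.]
 [55. 54. 49. 43. 51. 67. 69. 54. 46. 51. 56. 62. 64. 65. 64.]
 [55. 55. 52. 46. 43. 44. 43. 39. 45. 51. 58. 63. 66. 66. 66.]
 [55. 55. 54. 52. 46. 40. 36. 36. 45. 52. 59. 64. 68. 68. 68.]
 [55. 54. 54. 53. 52. 47. 40. 39. 46. 54. 59. 66. 69. 69. 68.]]
[252. 215.] 0.95
```

View pics/g.png

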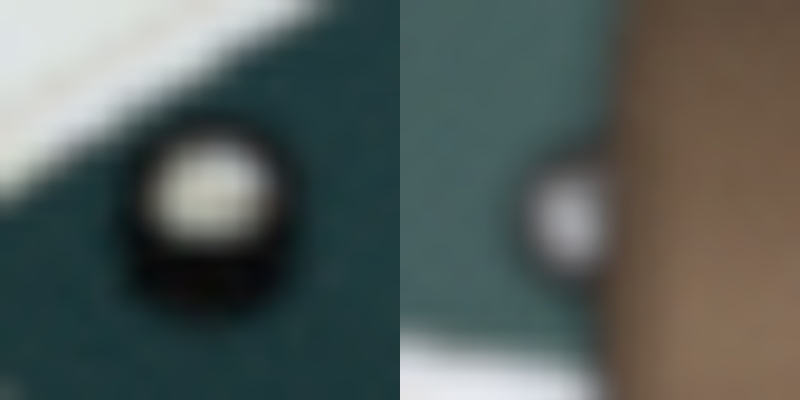

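```bash
python3 -m inch '.12 .83 0 0 0 -.85;.12 .83 0 0 0 -.85;.12 .83 0 0 0 -.85;.12 .83 0 0 0 -.85;.12 .83 0 0 0 -.85;.12 .83 0 0 0 -.85;.12 .83 0 0 0 -.85;.12 .83 0 0 0 -.85;.12 .83 0 0 0 -.85;.12 .83 0 0 0 -.85;.12 .83 0 0 0 -.85;.12 .80 0 0 0 -.85'
python3 -m inch '0 0 -.5 0 0 0;0 0 -.5 0 0 0;0 0 0 0 0 0;0 0 0 0 0 0'
python3 st.py;python3 w.py 4;python3 - <<'E'
from h import *
b=arm.grab_frame("scene")
save(b,"i.png",(260,150,360,230),6)
s=arm.get_state()["eef_pos"]
print(proj(b,s-[0,0,.0798]),proj(b,[s[0],s[1],.094]))
E
```

```text
t: 9.68
eef_pos: [0.5689, 0.1197, 0.2281]
ee_rot: [-1.505, 1.571, -0.074]
force: [0.2, -0.6, -0.0]
width: 0.0173
t: 10.18
eef_pos: [0.5689, 0.1182, 0.1982]
ee_rot: [-2.767, 1.57, -1.334]
force: [-0.5, -0.7, -0.6]
width: 0.0176
t 10.18 p [0.5689 0.1182 0.1982] q [ 0.5414  0.2257 -0.2419  0.0003 -1.1033 -0.6788] jawaz 172.1362492535359 fing [ 0.0001 -0.0003 -1.    ] F [-0.5194 -0.6897 -0.6265] M [0.0688 0.1518 0.0286] w 0.017592578045436836
55 row 182 col 299.7 sum/peak mm 6.4 cen 300.39 [ 0.   0.   0.   0.   0.   0.   0.  16.  39.2 32.  11.2  0.   0.   0.   0.   0.   0. ]
60 row 183 col 299.7 sum/peak mm 6.5 cen 300.36 [ 0.   0.   0.   0.   0.   0.   0.  16.1 37.4 31.9  9.4  0.   0.   0.   0.   0.   0. ]
64 row 184 col 299.6 sum/peak mm 6.2 cen 300.34 [ 0.   0.   0.   0.   0.   0.   0.  16.4 40.1 31.4  8.9  0.   0.   0.   0.   0.   0. ]
68 row 185 col 299.6 sum/peak mm 12.2 cen 296.96 [ 9.   9.2  8.8 10.   9.   9.8 11.  22.2 45.5 34.8 12.2  0.   0.   0.   0.   0.   0. ]
72 row 186 col 299.5 sum/peak mm 11.4 cen 296.91 [10.4  9.1  9.9  8.6  8.6  8.9 10.6 22.9 51.6 35.4 13.9  0.   0.   
[... 461 characters left out ...]
.9 cen 296.73 [ 9.6  9.6  8.6  0.   0.   0.   0.   0.  16.1 35.6 41.4 19.4  0.   0.   0.   0.   0. ]
80 row 188 col 299.4 sum/peak mm 10.9 cen 296.73 [ 9.6  9.6  8.6  0.   0.   0.   0.   0.  16.1 35.6 41.4 19.4  0.   0.   0.   0.   0. ]
81 row 189 col 299.4 sum/peak mm 11.1 cen 296.22 [ 9.9  8.6  0.   0.   0.   0.   0.   0.  10.4 24.9 32.9 17.9  0.   0.   0.   0.   0. ]
82 row 189 col 299.4 sum/peak mm 11.1 cen 296.22 [ 9.9  8.6  0.   0.   0.   0.   0.   0.  10.4 24.9 32.9 17.9  0.   0.   0.   0.   0. ]
84 row 190 col 299.4 sum/peak mm 10.5 cen 293.67 [ 8.1  0.   0.   0.   0.   0.   0.   0.   0.  12.4 18.6  0.   0.   0.   0.   0.   0. ]
[299.40110373 188.44784698] [299.08157711 194.68405312]
```

View pics/i.png

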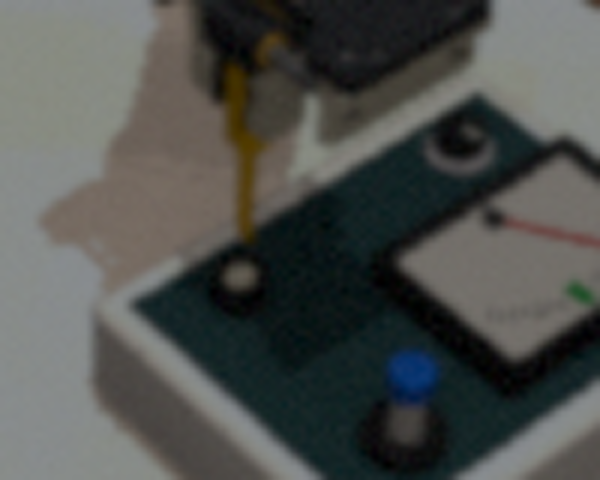

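```bash
cat > ax.py <<'E'
from h import *
np.set_printoptions(precision=4,suppress=True)
ps=[arm.grab_frame("scene") for _ in range(4)]
p=ps[0];s=arm.get_state()["eef_pos"]
f=np.mean([q["frame"].astype(float) for q in ps],0);Z=np.median([q["range_z"] for q in ps],0)
yel=np.minimum(f[...,0],f[...,1])-f[...,2]
K=p["mtx"];T=p["pose"]
for d in range(-5,84,4):
    u,v=proj(p,s-[0,0,d/1000]);r=int(round(v));c0=int(round(u));cs=np.arange(c0-6,c0+7)
    y=yel[r,cs]-np.median(yel[r,c0-12:c0+13]);y[y<8]=0
    if y.sum()<30: continue
    c=(y*cs).sum()/y.sum(); D=np.array([Z[r,k] for k in cs[y>.6*y.max()]])
    W=[pw(dict(mtx=K,pose=T,range_z=Z),k,r) for k in cs[y>.6*y.max()]]
    print(d,r,round(c,2),"pred",round(float(u),2),"dcol mm",round((c-u)*2.7,2),"xyz-s",np.median(W,0)-s)
for q in ps[:2]:
    for t in("tool_tip","tool_handle","trimmer"):
        for d in arm.place_of(q,t)[:2]: print(t,np.array(d["position"])*[560,420],round(d["confidence"],2))
print("pred tip",proj(p,s-[0,0,.0798]))
E
python3 ax.py
```

```text
-5 165 298.86 pred 300.55 dcol mm -4.55 xyz-s [ 0.0007 -0.0071  0.0121]
-1 167 298.61 pred 300.49 dcol mm -5.09 xyz-s [ 0.0014 -0.0075  0.0059]
3 168 298.65 pred 300.43 dcol mm -4.82 xyz-s [-0.0004 -0.0072  0.001 ]
7 169 298.66 pred 300.37 dcol mm -4.62 xyz-s [-0.0004 -0.0071 -0.0026]
11 170 298.67 pred 300.32 dcol mm -4.44 xyz-s [-0.0007 -0.0065 -0.0068]
15 171 298.96 pred 300.26 dcol mm -3.52 xyz-s [ 0.0021 -0.0077 -0.0076]
19 172 299.58 pred 300.2 dcol mm -1.69 xyz-s [ 0.0048 -0.0076 -0.0089]
23 173 300.66 pred 300.15 dcol mm 1.4 xyz-s [ 0.0068 -0.0078 -0.0116]
27 174 301.13 pred 300.09 dcol mm 2.81 xyz-s [ 0.0076 -0.0057 -0.016 ]
31 176 300.68 pred 300.03 dcol mm 1.75 xyz-s [ 0.0055 -0.0047 -0.0254]
35 177 300.68 pred 299.98 dcol mm 1.89 xyz-s [ 0.0039 -0.0026 -0.0317]
39 178 300.67 pred 299.92 dcol mm 2.02 xyz-s [ 0.0036 -0.002  -0.036 ]
43 179 300.58 pred 299.87 dcol mm 1.93 xyz-s [ 0.0035 -0.0016 -0.0401]
47 180 300.52 pred 299.81 dcol mm 1.91 xyz-s [ 0.0042 -0.0023 -0.0428]
51 181 300.48 pred 299.76 dcol mm 1.95 xyz-s [ 0.0035 -0.0013 -0.0478]
55 182 300.43 pred 299.7 dcol mm
[... 192 characters left out ...]
 pred 299.54 dcol mm 1.69 xyz-s [ 0.0039 -0.0008 -0.063 ]
71 186 300.21 pred 299.49 dcol mm 1.95 xyz-s [ 0.0043 -0.0011 -0.0664]
75 187 300.31 pred 299.44 dcol mm 2.35 xyz-s [ 0.0041 -0.0006 -0.0707]
79 188 300.62 pred 299.38 dcol mm 3.33 xyz-s [ 0.0045 -0.0008 -0.0741]
83 189 300.93 pred 299.33 dcol mm 4.31 xyz-s [ 0.0047  0.0012 -0.0794]
tool_tip [192.304 240.114] 0.82
tool_tip [301.112 189.504] 0.39
tool_handle [151.816 222.684] 0.65
tool_handle [301.672 164.388] 0.52
trimmer [299.6   196.896] 0.87
tool_tip [190.4   240.702] 0.66
tool_tip [301.392 184.716] 0.58
tool_handle [152.712 224.49 ] 0.95
tool_handle [303.576 165.018] 0.54
trimmer [297.416 193.788] 0.94
pred tip [299.3735 188.4636]
```

```bash
python3 -m inch '-.025 -.025 -.3 0 0 0;0 0 -.3 0 0 0;0 0 -.12 0 0 0;0 0 0 0 0 0;0 0 0 0 0 0' - 35
python3 -m inch '0 0 -.04 0 0 0;0 0 -.04 0 0 0;0 0 0 0 0 0'
python3 st.py
```

```text
t: 11.55
eef_pos: [0.5682, 0.1181, 0.1766]
ee_rot: [-1.526, 1.571, -0.092]
force: [-0.1, -0.2, -0.3]
width: 0.0171
t: 11.92
eef_pos: [0.568, 0.118, 0.174]
ee_rot: [1.155, 1.571, 2.589]
force: [-0.4, -0.2, 0.0]
width: 0.0172
t 11.93 p [0.568 0.118 0.174] q [ 0.5418  0.2439 -0.2765 -0.     -1.0504 -0.6789] jawaz 172.14753542091427 fing [-0.  0. -1.] F [-0.4211 -0.1544  0.019 ] M [-0.0007  0.095   0.0425] w 0.017183603702366813
```

```bash
python3 -m inch '0 0 -.04 0 0 0;0 0 -.04 0 0 0;0 0 0 0 0 0'
python3 -m inch '0 0 -.04 0 0 0;0 0 0 0 0 0'
```

```text
t: 12.3
eef_pos: [0.5679, 0.118, 0.1715]
ee_rot: [2.194, 1.57, -2.655]
force: [0.4, 1.0, -0.1]
width: 0.0169
t: 12.55
eef_pos: [0.568, 0.118, 0.1703]
ee_rot: [2.207, 1.571, -2.643]
force: [-0.2, 1.0, -0.1]
width: 0.0173
```

```bash
python3 -m inch '0 0 -.035 0 0 0;0 0 0 0 0 0'
python3 -m inch '0 0 -.035 0 0 0;0 0 0 0 0 0'
python3 -m inch '0 0 -.035 0 0 0;0 0 0 0 0 0'
```

```text
t: 12.8
eef_pos: [0.5682, 0.1181, 0.1698]
ee_rot: [-1.425, 1.57, 0.009]
force: [-1.0, -0.3, 3.6]
width: 0.0172
t: 13.05
eef_pos: [0.5685, 0.1181, 0.1694]
ee_rot: [-1.376, 1.569, 0.058]
force: [-2.5, -0.2, 7.9]
width: 0.0172
t: 13.3
eef_pos: [0.5687, 0.1181, 0.1691]
ee_rot: [-1.389, 1.569, 0.046]
force: [-3.5, -0.1, 12.1]
width: 0.0171
```

```bash
python3 -m inch '0 0 .12 0 0 1;0 0 .03 0 0 1;0 0 0 0 0 1;0 0 0 0 0 1;0 0 0 0 0 1;0 0 0 0 0 1;0 0 0 0 0 1;0 0 0 0 0 1;0 0 0 0 0 1;0 0 0 0 0 1;0 0 0 0 0 1;0 0 0 0 0 1'
python3 st.py
python3 -m inch '0 0 -.05 0 0 0;0 0 -.05 0 0 0;0 0 0 0 0 0'
python3 st.py
```

```text
t: 14.8
eef_pos: [0.5678, 0.118, 0.1714]
ee_rot: [0.703, 1.57, -3.097]
force: [0.4, 0.2, -0.8]
width: 0.0173
t 14.8 p [0.5678 0.118  0.1714] q [ 0.5418  0.2462 -0.2798 -0.0003 -1.0452  0.3712] jawaz -127.69311931883456 fing [-0.0005 -0.     -1.    ] F [ 0.4069  0.2265 -0.7786] M [-0.0676  0.1534 -0.0157] w 0.017348205027935354
t: 15.18
eef_pos: [0.5683, 0.118, 0.1692]
ee_rot: [-2.422, 1.57, 0.058]
force: [-1.3, -0.8, 4.7]
width: 0.0172
t 15.18 p [0.5683 0.118  0.1692] q [ 0.5418  0.2481 -0.2829  0.0004 -1.0392  0.3669] jawaz -127.92665572327309 fing [ 0.0007  0.     -1.    ] F [-1.2542 -0.8254  4.7445] M [-0.0871  0.5092 -0.0306] w 0.01716929527179913
```

```bash
for i in 1; do python3 -m inch '0 0 0 0 0 -.6;0 0 0 0 0 -.6;0 0 0 0 0 -.6;0 0 0 0 0 -.6;0 0 0 0 0 -.6;0 0 0 0 0 -.6'; done
python3 -m inch '0 0 0 0 0 -.6;0 0 0 0 0 -.6;0 0 0 0 0 -.6;0 0 0 0 0 -.6;0 0 0 0 0 -.6;0 0 0 0 0 -.6'; python3 st.py
```

```text
t: 15.92
eef_pos: [0.5678, 0.1181, 0.1684]
ee_rot: [0.721, 1.57, 2.884]
force: [0.1, 0.2, -0.4]
width: 0.0173
t: 16.68
eef_pos: [0.5676, 0.1183, 0.1684]
ee_rot: [0.925, 1.57, 2.775]
force: [-1.3, 0.5, 1.4]
width: 0.0171
t 16.68 p [0.5676 0.1183 0.1684] q [ 0.5421  0.2487 -0.2837 -0.0008 -1.0389 -0.2628] jawaz -164.01930081654405 fing [-0.0008  0.0003 -1.    ] F [-1.2858  0.5215  1.3565] M [0.494  0.5807 0.0534] w 0.017138001054069183
```

```bash
python3 -m inch '0 0 -.04 0 0 0;0 0 -.03 0 0 0;0 0 0 0 0 0'; python3 st.py
cat > n.py <<'E'
from h import *
ps=[arm.grab_frame("scene") for _ in range(4)]
f=np.mean([p["frame"].astype(float) for p in ps],0);p=ps[0]
yaw=np.radians(-7.6);R=np.array([[np.cos(yaw),-np.sin(yaw)],[np.sin(yaw),np.cos(yaw)]])
C=np.array([.6327,.181])
H=cv2.cvtColor(f.astype(np.uint8),cv2.COLOR_RGB2HSV)
red=(f[...,0]-np.maximum(f[...,1],f[...,2]))
grn=(f[...,1]-np.maximum(f[...,0],f[...,2]))
def loc(m):
    r,c=np.nonzero(m); out=[]
    for a,b in zip(r,c):
        w=pw(p,b,a,.099); out.append(R.T@(w[:2]-C))
    return np.array(out).reshape(-1,2)*1000
for n,m in(("red",red>14),("green",grn>18)):
    L=loc(m); k=(L[:,0]>-22)&(L[:,0]<70)&(L[:,1]>-20)&(L[:,1]<105); L=L[k]
    if len(L)<2: print(n,len(L)); continue
    if n=="red":
        q=L-L.mean(0);d=np.linalg.svd(q)[2][0];d*=np.sign(d[0]); print("red n",len(L),"mean",L.mean(0).round(1),"xmin",L[L[:,0].argmin()].round(1),"xmax",L[L[:,0].argmax()].round(1),"needle",-np.arctan2(d[1],d[0]).round(3))
    else: print("green mean",L.mean(0).round(1),len(L))
E
python3 n.py
```

```text
t: 17.05
eef_pos: [0.5681, 0.1184, 0.1666]
ee_rot: [-0.587, 1.57, 1.266]
force: [-0.6, 2.6, 0.3]
width: 0.0169
t 17.05 p [0.5681 0.1184 0.1666] q [ 0.5421  0.2505 -0.2859 -0.0004 -1.034  -0.2595] jawaz -163.82307443270568 fing [ 0.0001  0.0005 -1.    ] F [-0.6176  2.5876  0.3026] M [1.0766 0.4897 0.0038] w 0.0168939375695755
red n 40 mean [25.3 54. ] xmin [ 2.5 44. ] xmax [47.9 63.8] needle -0.503
green mean [56.2 37.2] 9
```

```bash
python3 -m inch '0 0 0 0 0 -.75;0 0 0 0 0 -.75;0 0 0 0 0 -.75;0 0 0 0 0 -.75;0 0 0 0 0 0'; python3 st.py; python3 n.py
python3 - <<'E'
from h import *
a=arm.grab_frame("scene"); save(a,"j.png",(310,155,400,220),8)
E
```

```text
t: 17.88
eef_pos: [0.5678, 0.1179, 0.1665]
ee_rot: [1.987, 1.57, -2.705]
force: [-0.8, 1.8, 0.5]
width: 0.0162
t 17.88 p [0.5678 0.1179 0.1665] q [ 0.5418  0.2505 -0.2863 -0.0001 -1.0347 -0.5212] jawaz -178.82557607407716 fing [-0.0006 -0.0003 -1.    ] F [-0.7764  1.7835  0.477 ] M [0.787  0.6241 0.0423] w 0.016187936899980437
red n 40 mean [27.9 52.1] xmin [ 2.5 44. ] xmax [50.5 61.1] needle -0.412
green mean [56.9 37.1] 10
```

View pics/j.png

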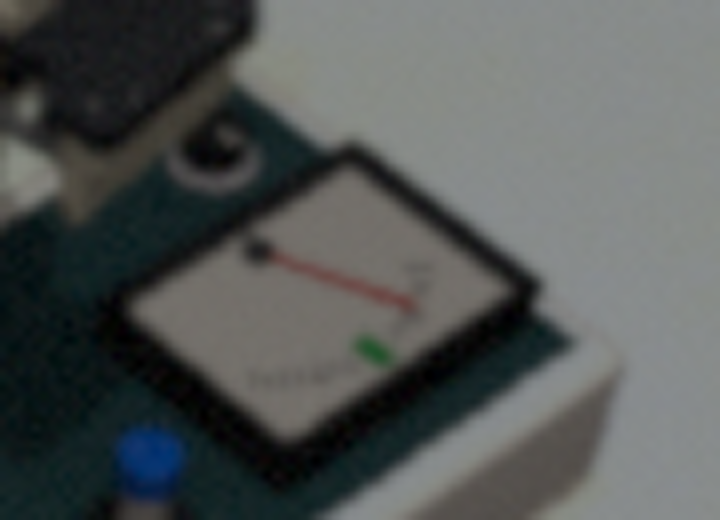

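```bash
cat >> n.py <<'E'
from h import *
L=loc(red>14);L=L[(L[:,0]>-22)&(L[:,0]<70)&(L[:,1]>-20)&(L[:,1]<105)]
piv=R.T@(pw(p,342.25,186.25,.099)[:2]-C)*1000
G=loc(grn>18);G=G[(G[:,0]>20)&(G[:,0]<75)&(G[:,1]>0)&(G[:,1]<80)].mean(0)
an=lambda v:-np.arctan2(v[1],v[0])
tip=L[L[:,0]>L[:,0].max()-8].mean(0)
print("pivot",piv.round(1),"green dir",round(an(G-piv),3),"tip dir",round(an(tip-piv),3),"needle rel green",round(an(tip-piv)-an(G-piv),3),"len",np.linalg.norm(tip-piv).round(1),np.linalg.norm(G-piv).round(1))
for d in arm.place_of(p,"needle_tip")[:1]:
    x=np.array(d["position"])*[560,420]; w=R.T@(pw(p,x[0],x[1],.099)[:2]-C)*1000; print("net",x,d["confidence"],round(an(w-piv),3))
E
python3 n.py
```

```text
red n 41 mean [27.3 51.9] xmin [ 2.5 44. ] xmax [50.5 61.1] needle -0.402
green mean [56.9 37.1] 10
pivot [ 0.1 39.6] green dir 0.044 tip dir -0.411 needle rel green -0.455 len 51.0 56.8
net [193.424 291.312] 0.56 1.528
```

```bash
python3 -m inch '0 0 0 0 0 -.75;0 0 0 0 0 -.75;0 0 0 0 0 -.75;0 0 0 0 0 -.75;0 0 0 0 0 -.75;0 0 0 0 0 -.75;0 0 0 0 0 -.75;0 0 0 0 0 -.75;0 0 0 0 0 0'; python3 st.py; python3 n.py
```

```text
t: 19.5
eef_pos: [0.568, 0.1181, 0.1667]
ee_rot: [0.278, 1.571, 1.346]
force: [-0.9, 0.5, -0.8]
width: 0.016
t 19.5 p [0.568  0.1181 0.1667] q [ 0.5419  0.2503 -0.286  -0.0001 -1.0344 -1.0448] jawaz 151.18245316916114 fing [ 0.      0.0001 -1.    ] F [-0.9182  0.4854 -0.7648] M [0.6187 0.5272 0.0217] w 0.016034985730952758
red n 42 mean [28.9 43.1] xmin [ 3.4 39.2] xmax [53.1 46.8] needle -0.127
green mean [56.9 37.1] 10
pivot [ 0.1 39.6] green dir 0.044 tip dir -0.122 needle rel green -0.166 len 49.7 56.8
net [298.984 196.98 ] 0.5 1.937
```

```bash
python3 -m inch '0 0 0 0 0 -.7;0 0 0 0 0 -.7;0 0 0 0 0 -.7;0 0 0 0 0 -.7;0 0 0 0 0 0'; python3 n.py
python3 - <<'E'
from h import *
a=arm.grab_frame("scene"); save(a,"k.png",(310,155,400,220),8)
E
```

```text
t: 20.38
eef_pos: [0.5681, 0.1179, 0.1667]
ee_rot: [-2.272, 1.57, -1.448]
force: [-0.1, 0.9, -0.6]
width: 0.016
red n 38 mean [26.6 38.5] xmin [ 3.4 39.2] xmax [50.5 37.9] needle 0.038
green mean [60.3 36.2] 5
pivot [ 0.1 39.6] green dir 0.057 tip dir 0.05 needle rel green -0.007 len 46.0 60.3
```

View pics/k.png

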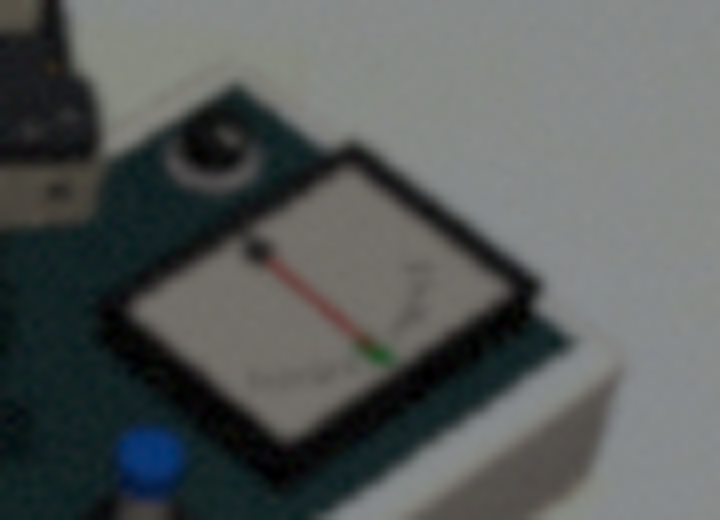

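```bash
python3 -m inch '0 0 .06 0 0 0;0 0 .2 0 0 0;0 0 .5 0 0 0;0 0 .65 0 0 0;0 0 .65 0 0 0;0 0 0 0 0 0'
python3 n.py
python3 -m inch '-.078 -.55 0 0 0 .956;-.078 -.55 0 0 0 .956;-.078 -.55 0 0 0 .956;-.078 -.55 0 0 0 .956;-.078 -.55 0 0 0 .956;-.078 -.55 0 0 0 .956;-.078 -.55 0 0 0 .956;-.078 -.55 0 0 0 .956;-.078 -.55 0 0 0 .956'
python3 -m inch '-.078 -.55 0 0 0 .956;-.078 -.55 0 0 0 .956;-.078 -.55 0 0 0 .956;-.078 -.55 0 0 0 .956;-.078 -.55 0 0 0 .956;-.078 -.55 0 0 0 .956;-.078 -.55 0 0 0 .956;-.078 -.55 0 0 0 .956;-.078 -.55 0 0 0 .956;0 0 0 0 0 0;0 0 0 0 0 0'
python3 st.py; python3 ax.py
```

```text
t: 21.42
eef_pos: [0.5692, 0.1185, 0.2313]
ee_rot: [-0.423, 1.566, 0.401]
force: [0.4, -0.1, -0.2]
width: 0.0158
red n 37 mean [26.  38.5] xmin [ 3.4 39.2] xmax [50.5 37.9] needle 0.031
green mean [60.3 36.2] 5
pivot [ 0.1 39.6] green dir 0.057 tip dir 0.044 needle rel green -0.013 len 45.5 60.3
net [266.616 324.996] 0.47 1.141
t: 22.8
eef_pos: [0.5466, -0.0311, 0.2279]
ee_rot: [1.836, 1.57, -2.871]
force: [0.1, -0.6, -0.3]
width: 0.0157
t: 24.18
eef_pos: [0.5258, -0.1787, 0.2282]
ee_rot: [0.677, 1.57, 3.0]
force: [0.4, -0.4, -1.1]
width: 0.0157
t 24.18 p [ 0.5258 -0.1787  0.2282] q [ 0.0249  0.1618 -0.2518 -0.0001 -1.1578  0.7273] jawaz -136.90817652977134 fing [-0.0006  0.0001 -1.    ] F [ 0.4157 -0.3567 -1.1403] M [-0.0077  0.1288  0.0325] w 0.015665019117324454
-5 215 196.66 pred 197.45 dcol mm -2.12 xyz-s [ 0.0036 -0.0047  0.011 ]
-1 216 196.75 pred 197.7 dcol mm -2.58 xyz-s [ 0.0041 -0.0043  0.0076]
3 217 197.03 pred 197.96 dcol mm -2.51 xyz-s [ 0.0033 -0.0044  0.0042]
7 218 197.39 pred 198.21 dcol mm -2.22 xyz-s [ 0.0042 -0.0042  0.0007]
11 219 197.8 pred 198.47 dcol mm -1.8 x
[... 889 characters left out ...]
 201.73 pred 201.62 dcol mm 0.31 xyz-s [ 0.0006 -0.0004 -0.0606]
67 234 201.96 pred 201.85 dcol mm 0.3 xyz-s [ 0.0018 -0.0009 -0.0622]
71 235 202.13 pred 202.08 dcol mm 0.13 xyz-s [ 0.0019 -0.0011 -0.0675]
75 237 202.8 pred 202.31 dcol mm 1.32 xyz-s [-0.0002  0.0016 -0.0779]
79 238 202.99 pred 202.54 dcol mm 1.22 xyz-s [-0.0998  0.0601 -0.2304]
tool_tip [193.928 238.98 ] 0.83
tool_tip [202.776 237.09 ] 0.58
tool_handle [154.616 220.416] 0.89
tool_handle [199.976 210.882] 0.63
trimmer [299.88 195.72] 0.75
tool_tip [191.912 240.912] 0.97
tool_tip [203.672 236.586] 0.48
tool_handle [153.104 219.996] 0.74
tool_handle [201.6   212.394] 0.5
trimmer [299.6  195.51] 0.69
pred tip [202.5817 237.7494]
```

```bash
python3 -m inch '.025 -.025 -.6 0 0 0;0 0 -.6 0 0 0;0 0 -.6 0 0 0;0 0 -.4 0 0 0;0 0 0 0 0 0'
python3 -m inch '0 0 -.15 0 0 0;0 0 -.15 0 0 0;0 0 -.15 0 0 0;0 0 0 0 0 0'
```

```text
t: 25.3
eef_pos: [0.5262, -0.1797, 0.1618]
ee_rot: [0.817, 1.569, -3.141]
force: [0.8, -0.1, -0.8]
width: 0.0157
t: 25.8
eef_pos: [0.5264, -0.1797, 0.1487]
ee_rot: [0.755, 1.57, 3.079]
force: [0.4, -0.0, -0.6]
width: 0.0157
```

Tip is about 6 mm into the hole with no force.

```bash
python3 -m inch '0 0 -.3 0 0 0;0 0 -.3 0 0 0;0 0 -.3 0 0 0;0 0 -.3 0 0 0;0 0 -.3 0 0 0;0 0 0 0 0 0'
python3 -m inch '0 0 -.08 0 0 0;0 0 -.05 0 0 0;0 0 0 0 0 0'
```

```text
t: 26.55
eef_pos: [0.5261, -0.1797, 0.1031]
ee_rot: [0.782, 1.569, 3.107]
force: [0.1, 0.7, 0.1]
width: 0.016
t: 26.92
eef_pos: [0.5267, -0.1797, 0.1002]
ee_rot: [-2.461, 1.571, -0.136]
force: [-0.7, -0.9, -1.3]
width: 0.0158
```

```bash
python3 -m inch '0 0 -.05 0 0 0;0 0 -.05 0 0 0;0 0 0 0 0 0'
python3 -m inch '0 0 -.05 0 0 0;0 0 0 0 0 0'
```

```text
t: 27.3
eef_pos: [0.5266, -0.1797, 0.097]
ee_rot: [0.628, 1.571, 2.953]
force: [-0.3, -0.2, -0.6]
width: 0.0158
t: 27.55
eef_pos: [0.5268, -0.1798, 0.0968]
ee_rot: [-3.044, 1.57, -0.719]
force: [-4.0, 1.1, 10.4]
width: 0.0162
```

```bash
python3 -m inch '0 0 .04 0 0 0;0 0 0 0 0 0'
python3 -m inch '0 0 0 0 0 0;0 0 0 0 0 0;0 0 0 0 0 0;0 0 0 0 0 0' .5
python3 -m inch '0 0 .3 0 0 0;0 0 .6 0 0 0;0 0 .8 0 0 0;0 0 .8 0 0 0;0 0 .8 0 0 0;0 0 .8 0 0 0;0 0 .5 0 0 0;0 0 0 0 0 0'
python3 -m inch '.3 .9 .3 0 0 0;.3 .9 .3 0 0 0;.3 .9 .3 0 0 0;.3 .9 0 0 0 0;.3 .9 0 0 0 0;0 0 0 0 0 0;0 0 0 0 0 0;0 0 0 0 0 0;0 0 0 0 0 0'
python3 m.py; python3 n.py
python3 - <<'E'
from h import *
a=arm.grab_frame("scene"); save(a,"l.png",(130,130,410,340),2.8)
E
```

```text
t: 27.8
eef_pos: [0.5268, -0.1797, 0.0969]
ee_rot: [-2.339, 1.571, -0.014]
force: [-0.8, 0.4, 2.6]
width: 0.0164
t: 28.3
eef_pos: [0.5267, -0.1797, 0.0967]
ee_rot: [0.695, 1.571, 3.02]
force: [0.7, 0.2, -0.5]
width: 0.0431
t: 29.3
eef_pos: [0.5272, -0.1797, 0.236]
ee_rot: [-2.339, 1.568, -0.015]
force: [0.2, 0.0, 0.1]
width: 0.044
t: 30.42
eef_pos: [0.5715, -0.0453, 0.2618]
ee_rot: [1.19, 1.571, -2.769]
force: [0.1, 1.0, 0.4]
width: 0.0435
scene yellow [160.997  227.4242] [140 216  53  27 330] [ 0.3201 -0.1834  0.0177] ztop 0.024371036503511467 topmean [ 0.3042 -0.1865  0.0197]
scene yellow [204.8103 247.2155] [201 238   9  20 116] [ 0.5316 -0.1815  0.1195] ztop 0.14499383700671065 topmean [ 0.5297 -0.1795  0.1424]
scene tool_rack 0.92 1975 ((541.4559936523438, -247.69281005859375), (72.72142791748047, 220.52488708496094), 12.134415626525879)
scene photometer 0.86 3140 ((633.9271240234375, 180.26458740234375), (248.09609985351562, 201.2158966064453), 82.48300170898438)
top yellow [342.1364 229.    ] [340 227   6   5  22] [ 0.5239 -0.1744  0.1444] ztop 0.3699088856887416 topmean [ 0.5214 -0.1327  0.3697]
top yellow [337.0237 287.7101] [329 260  15  46 169] [ 0.3117 -0.1794  0.0198] ztop 0.028310818634737167 topmean [ 0.299  -0.1841  0.0232]
top photometer 0.83 721 ((702.5424194335938, 186.3887176513672), (114.6857681274414, 274.0214538574219), 13.23832893371582)
red n 38 mean [26.6 38.5] xmin [ 3.4 39.2] xmax [50.5 37.9] needle 0.038
green mean [59.7 36.7] 6
pivot [ 0.1 39.6] green dir 0.048 tip dir 0.05 needle rel green 0.002 len 46.0 59.7
```

View pics/l.png

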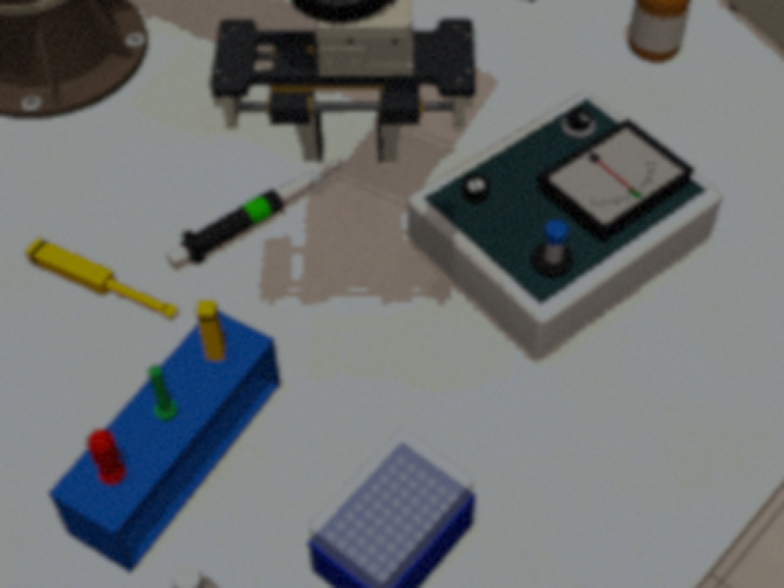

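```bash
python3 st.py
python3 - <<'E'
from h import *
o=cv2.imread("pics/a.png")[:,:,::-1].astype(float);p=arm.grab_frame("scene");n=p["frame"].astype(float)
# green mark centroid of pipette, other objects by template shift
for nm,(c0,r0,c1,r1) in dict(pip=(205,185,255,218),driver=(158,280,178,305),brush=(178,256,196,282),box=(238,288,302,350),dropper=(188,332,214,364),timer=(72,292,114,332),reagent=(352,105,382,155)).items():
    t=o[r0:r1,c0:c1].astype(np.uint8);w=n[r0-6:r1+6,c0-6:c1+6].astype(np.uint8)
    _,v,_,l=cv2.minMaxLoc(cv2.matchTemplate(w,t,cv2.TM_CCOEFF_NORMED));print(nm,round(v,3),(l[0]-6,l[1]-6))
E
```

```text
t 31.02 p [ 0.5717 -0.0447  0.2618] q [ 0.2631  0.1709 -0.1626 -0.     -1.2373  0.4908] jawaz -136.81016876468723 fing [-0.  0. -1.] F [ 0.5596 -0.1595 -0.2738] M [-0.0928  0.121  -0.0055] w 0.04383018061716147
pip 0.917 (0, 0)
driver 0.998 (0, 0)
brush 0.997 (0, 0)
box 0.999 (0, 0)
dropper 0.999 (0, 0)
timer 0.988 (0, 0)
reagent 0.999 (0, 0)
```

```bash
python3 -c "
from station import arm
print(arm.job_done())"
```

```text
the job is handed in; nothing more can be done
None
```

The needle is in the middle of the green band and the tuning tool is back in its rack hole. However, the larger yellow look-alike tool has toppled over.

- **Trimming:** I took the smaller yellow tool from the rack and felt for the slot at about 5 N. The harder press while finding the screw top reached about 12 N, under the 20 N limit. I turned the screw clockwise only, so the needle rose steadily and never neared an end of its scale.
- **Needle:** My last reading was about 0.00 rad from the centre of the green band, good to roughly 0.03 rad. The picture agrees. The needle-tip network gave only wrong positions, so I ignored it.
- **Tool:** It stands upright with its shoulder down. I felt it seat at 0.0968 m, the height it was gripped at, and its top measures about 145 mm as at the start. I released it and moved the gripper clear.
- **Other things:** The pipette, screwdriver, tube brush, tip box, dropper, timer and reagent bottle show no shift between the first and last scene pictures. I handed in at about 31 s.
- **Disagreeing check:** The larger yellow tool stood on its blade at the start and was already lying on the bench by about 7 s, just after I lifted the small one. I felt no contact, and by my estimate the gripper stayed about 50 mm clear, so it may have fallen by itself. I can't prove that from the pictures, and I left it lying.

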